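# Set up a banding wheel: lock the brush rest and set the speed

### The job

Get the banding wheel ready for painting the plate: slide the brush rest along its rail, away from the robot, until it is up against the far stop, then lock it there by turning the clamp knob on top of it clockwise until it is firm. Then turn the speed dial on the sloping front panel so that its white pointer lines up with the steel marker on the scale, and let go. Leave the marker, the plate on the wheel, and everything else on the table, where it is.

Things in the scene. Friction and masses are not known exactly. Their poses are not given: they have to be found in the camera images.
- wheel: Banding wheel, fixed: grey housing 240 mm wide (y), 110 mm high, x -205 to 140 mm, front (-x) to the robot; above it an aluminium disc 300 mm in diameter, underside at 155 mm, top 167 mm. Origin: on the disc's axis at table height. The disc's edge overhangs the front panel and is in the way of a gripper coming straight down on the dial; along the panel's normal there is room.
- panel (a point): Centre of the face of the sloping front panel, where the dial's axis leaves it: (-164, 0, 73.5) mm in the wheel's frame; it has the wheel's axes. The panel is 100 mm long, 240 mm wide, slopes down towards the robot at 35 degrees to the horizontal (outward normal (-0.574, 0, 0.819) in the wheel's frame); lower edge at x -205 mm, z 45 mm.
- dial (a joint): Angle of the speed dial (rad), grows clockwise as seen facing the panel; hard stops at 0 (pointer at the first tick: 45 degrees to the left of straight down the slope) and 4.71 (last tick, down right). Starts between 0.2 and 0.9; must be turned clockwise by 1.5 to 3.2. About 0.05 N m of friction; stays where it is left.
- dial_grip (a point): On the dial's axis, 26 mm out from the panel's face: where to grip with the TCP (fingertips then 7 mm off the panel). The dial: black round ribbed grip 36 mm in diameter from 6 to 38 mm off the panel, on a 54 mm skirt (2 to 6 mm off), white line on its top, white pointer over the skirt out to 34 mm from the axis. z points out along the axis; x and y turn with the dial.
- pointer_tip (a point): Tip of the dial's white pointer, 34 mm from the axis, 5 mm off the panel.
- marker (a joint): Angle of the steel marker on the scale (rad), with the same zero and direction as joint dial: the pointer meets the marker when the two are equal. It stands between 2.4 and 3.4 and does not move.
- marker_tip (a point): Inner tip of the steel marker, a tab 9 mm wide, 13 mm long, 6 mm proud of the panel on the rim of the round black scale (11 white ticks 27 degrees apart), 34 mm from the dial's axis, 5 mm off the panel. When the dial is set, the pointer's tip is at this point. The marker is stiff (about 25 N would shift it) and is to stay where it is.
- rail: The rest's rail, fixed to the table on the wheel's left (+y) side: an aluminium beam along x, 250 mm long, 40 mm wide, top at 165 mm, on two posts. Origin at table height below the beam's centre line; the beam runs from x -220 to 30 mm in this frame. The far stop is a dark block on the beam from x -24 to 0 mm, 26 mm high.
- rest (a joint): Position of the brush rest along the rail (m), grows away from the robot (the rail's +x): 0 at the near end, 0.110 hard against the far stop. Starts between 0 and 0.06. Slides with about 2.5 N of friction (plus 4 N per m/s) and stays where it is left.
- rest_top (a point): Centre of the top of the rest's carriage, a dark steel block 70 x 56 x 40 mm on the rail, at 207 mm height; x points along the rail to the far stop. A steel rod (12 mm thick, at 199 mm height) reaches 180 mm from it to the right (-y), with a small wooden pad at its end, over the disc and, before the rest is slid back, above the dial.
- clamp (a joint): Angle of the clamp knob (rad), grows as it is turned clockwise seen from above: 0 loose, 1.25 tight, where it comes up hard. Starts between 0 and 0.25. About 0.15 N m of friction; stays where it is left.
- clamp_grip (a point): Centre of the clamp knob's bar, 24 mm above the carriage's top (231 mm above the table), the height to grip with the TCP. The bar is black, 46 mm long (this frame's y), 14 mm thick (x), 26 mm high, with the axis of turning upright through this point; it turns with the knob. At 0 its length lies across the rail.
- plate: Bystander: white plate 180 mm in diameter, 18 mm high, loose in the middle of the wheel's disc. Origin: underside centre.
- ink: Bystander: grey bottle 44 mm in diameter, 85 mm high. Origin: underside centre.
- medium: Bystander: amber glass jar 60 mm in diameter, 120 mm high. Origin: underside centre.
- tin: Bystander: aluminium can 70 mm in diameter, 100 mm high. Origin: underside centre.
- knife: Bystander: painting spatula, 200 mm long, lying flat in front of the wheel.
- brush: Bystander: brush 220 mm long, lying flat.
- tape: Bystander: yellow tape measure, 60 x 60 x 30 mm, in front of the rail. Origin: underside centre.

How it is judged:
On the way, in this order (a step that is already met when the one before it is completed fails the run):
1. the brush rest is up against the far stop (value of joint rest above 0.106 m and value of joint clamp below 1 rad), for 0.1 s.
2. the clamp knob is tight with the rest still at the stop, the dial not yet set (value of joint rest above 0.106 m and value of joint clamp above 1.1 rad and distance between pointer_tip and marker_tip above 0.006 m), for 0.2 s.
At the end, for the whole second after the job is handed in: The brush rest is within 4 mm of the far stop (joint above 0.106), its clamp knob is turned tight (above 1.1 rad), and the dial is at rest with its pointer's tip within 4 mm (about 6.7 degrees) of the marker's tip (value of joint rest above 0.106 m and value of joint clamp above 1.1 rad and distance between pointer_tip and marker_tip below 0.004 m and velocity of joint dial between -0.05 and 0.05 rad/s); the robot touches nothing.
It fails at once if the marker is shifted by more than 3 mm (distance of marker_tip from where it was at the start of the episode above 0.003 m).
It fails at once if the plate on the wheel is shifted by more than 10 mm (distance of plate from where it was at the start of the episode above 0.01 m).
It fails at once if another loose thing on the table is moved by more than 20 mm (distance of any of ink, medium, tin, knife, brush, tape from where it was at the start of the episode above 0.02 m).
It also fails if it takes over 66 s, if anything falls off the work surface, if the arm or the gripper's body presses on something with over 40 N, if the wrist force passes 120 N, or if a joint passes its speed limit or range.

### The arm

A 6-joint arm with a two-finger parallel gripper is mounted at the origin on the work surface. World frame = base frame: x ahead of the robot, y to its left, z up, the work surface at z = 0. Lengths are in m, angles in rad, forces in N, time in s.
With the tool pointing down it reaches from about 0.375 to 0.9 m from the base axis. Payload 3.1 kg.
Tool frame: the origin (TCP) lies between the finger pads, 19 mm behind the fingertips; this is the grasp point; z points along the fingers, y is the line along which they close (so a half turn about z gives the same grasp; the last joint's range is limited). The gripper opens to 87 mm and grips with 3 to 60 N. Pads are 19 mm wide; open, the fingers measure 117 mm over their backs; the gripper's body (75 mm by 190 mm) begins 51 mm behind the grasp point.
Start: joints at [-1.506, 0.527, 1.433, -0, 1.181, -0.178], TCP at [0.15, -0.607, 0.241] pointing down, gripper open.
Joint ranges: [-3.08, 3.08], [-0.75, 2.2], [0.22, 2.44], [-1.43, 4.57], [0, 2.65], [-2.85, 2.85]. Speed limits (rad/s): [2.79, 2.79, 3.14, 3.14, 3.14, 3.14].

### API

Orientations are given as a unit quaternion [x, y, z, w].
In Python, from rig import robot gives the robot as it stands.
- The arm moves only by the tool move_arm, never from a script. Its argument "motion" is text: rows parted by semicolons, each of 5 numbers parted by spaces: the opening, from -1 (shut) to 1 (fully open), then the shift along the tool's x, y, z normalised to -1 to 1, where 1 is 0.2 m, then the turn about the tool's z normalised to -1 to 1, where 1 is pi rad. A call has 1 to 12 rows; each row is the pose to reach, as a shift and turn from the pose commanded when the call began, along the tool's axes at that moment, turning the shorter way round; what a row does not reach only later rows make up. A row lasts 1/12 s, in which the tool goes at most 41.7 mm and 7.16 degrees, less where a joint would pass 70% of its speed; a pose out of reach is approached as far as the arm can. A call with a number of a shift or a turn outside -1 to 1 is refused whole. A call with a gripper value outside its range is refused whole. The fingers move at their own pace and stop on an object; "newtons" is the grip in N (left out, the last holds). Time passes only in rows, so rows that repeat a pose let the fingers close. It gives the time, the measured TCP pose, the force, the opening and the grip force at its end, in the units of the state.
- robot.get_obs(): the state, without advancing time (a new reading comes with each control period).
- robot.camera(name): name is "scene" or "top"; returns (picture, depth): 480x640x3 uint8, red, green, blue; 480x640 float32, m along the optical axis (not along the pixel's ray), 0 where there is no reading.
- robot.camera_model(name): a dict with "mtx" (3x3 intrinsics, pixels), "D" ([k1, k2, p1, p2, k3] as OpenCV has them; the pictures are not rectified), "position" and "attitude" of the camera in the world. Camera axes: x right, y down, z forward; pixel columns grow to the right and rows downward; lengths in m; the calibration is good to about 2 mm. A picture is of the moment at which its call begins. camera_model takes no time and is no camera call.
- robot.hand_in(): hands the job in; it is judged then, once.
The state is a dict: "time": time; "q": joint angles; "joint_velocities": joint speeds; "joint_torque": joint torques, N m; "position": TCP position; "tool_rot": TCP orientation; "ft_force": force on the tool from outside, world axes, zero at the start; "moment": the same for the moment, N m; "grip_width": finger opening in m; "grip_force": force on a finger pad.
Only numpy, scipy, OpenCV 4.12 (cv2) and the standard library are available. Lean on these libraries where they do the work, as an engineer would, in place of code of your own. Each camera call takes 0.05 s, during which the arm holds its last target. There are 200 camera calls.

## Working session

There is one attempt and no reset: what is moved stays moved. The work goes in short steps, Python scripts to look and compute and a tool call to move; the robot and the scene stay as the last step left them, time stands still between calls to the robot, and variables do not carry over. Pictures are saved under pics/ and viewed, at most 10 in all, crops included, and the job is handed in when it is done.

Besides the shell and the picture viewer there is one more tool, called in YAML: its name, and indented under it one key for each argument. move_arm: Moves the arm, as the interface text tells. Its arguments: {"type":"object","properties":{"motion":{"type":"string"},"newtons":{"type":"number"}},"required":["motion"]}

```bash
mkdir -p pics; ls
python3 - <<'E'
from rig import robot
import cv2,numpy as np
print(robot.get_obs())
for n in("scene","top"):
    p,d=robot.camera(n); m=robot.camera_model(n); print(n,m)
    cv2.imwrite(f"pics/{n}0.png",p[...,::-1]); np.savez(f"{n}0.npz",p=p,d=d)
E
```

```text
pics
{'time': 0.0, 'q': array([-1.50652151e+00,  5.28473770e-01,  1.43388823e+00, -2.85237401e-05,
        1.18136123e+00, -1.78474928e-01]), 'joint_velocities': array([ 1.19377588e-04, -6.73006258e-04,  6.38024061e-04,  4.16697002e-04,
       -9.23122583e-05, -9.11790959e-05]), 'joint_torque': array([ 2.17307224e-04, -4.40047181e+01, -1.76592922e+01,  6.32789894e-02,
        5.79575880e-02, -1.47762448e-04]), 'position': array([ 0.150225  , -0.60597885,  0.24027138]), 'tool_rot': array([ 9.92641888e-01,  1.21082401e-01,  4.76281491e-05, -1.06430307e-03]), 'ft_force': array([0.21318824, 0.42252354, 0.31558106]), 'moment': array([ 0.00430401, -0.03917116, -0.0266587 ]), 'grip_force': 0.0, 'grip_width': 0.08666859737150324}
scene {'mtx': array([[568.72614696,   0.        , 319.10762406],
       [  0.        , 568.72614696, 244.61717465],
       [  0.        ,   0.        ,   1.        ]]), 'D': array([-0.10679855,  0.        ,  0.        ,  0.        ,  0.        ]), 'position': array([ 1.21673929, -0.16881057,  1.23430406]), 'attitude': array([ 0.74741496,  0.59759354, -0.18631641, -0.22257365])}
top {'mtx': array([[512.42262313,   0.        , 322.24185545],
       [  0.        , 512.42262313, 249.74836039],
       [  0.        ,   0.        ,   1.        ]]), 'D': array([-0.06577064,  0.        ,  0.        ,  0.        ,  0.        ]), 'position': array([ 0.39872429, -0.02045493,  1.49655521]), 'attitude': array([ 0.71141121, -0.70069852,  0.04195091, -0.03399714])}
```

View pics/scene0.png

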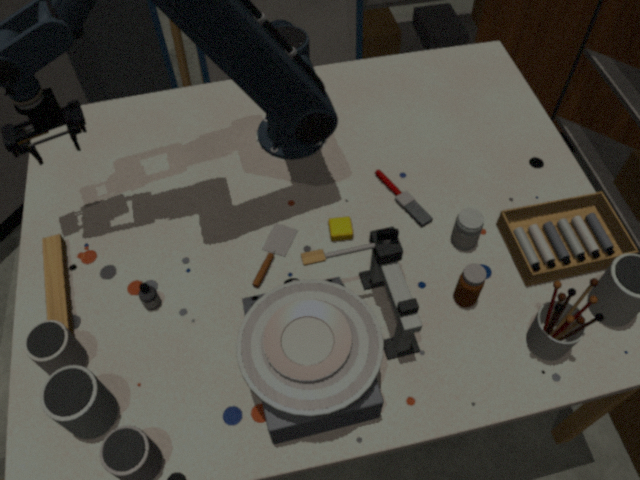

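View pics/top0.png

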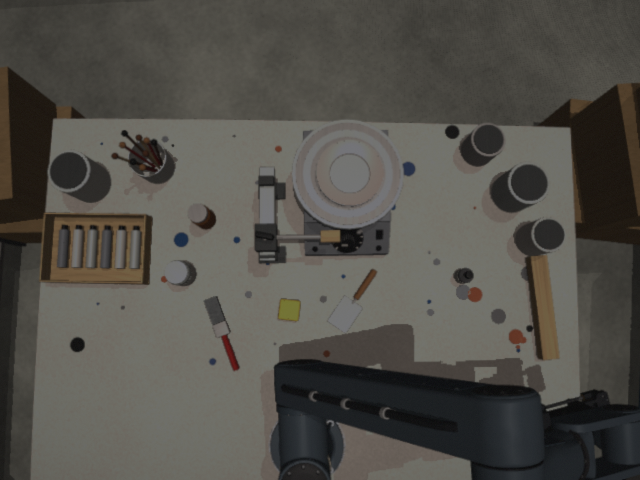

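```bash
cat > h.py <<'E'
import cv2,numpy as np
from rig import robot
from scipy.spatial.transform import Rotation as R
def ray(n,uv):
    m=robot.camera_model(n)
    u=cv2.undistortPoints(np.array(uv,float).reshape(-1,1,2),m["mtx"],m["D"])[:,0]
    return m["position"],R.from_quat(m["attitude"]).apply(np.c_[u,np.ones(len(u))])
def onz(n,uv,z):
    o,r=ray(n,uv); return o+r*((z-o[2])/r[:,2])[:,None]
def onplane(n,uv,p,nn):
    o,r=ray(n,uv); return o+r*(((p-o)@nn)/(r@nn))[:,None]
def proj(n,P):
    m=robot.camera_model(n); Rm=R.from_quat(m["attitude"]).inv()
    return cv2.projectPoints(Rm.apply(np.atleast_2d(P)-m["position"]),np.zeros(3),np.zeros(3),m["mtx"],m["D"])[0][:,0]
def crop(p,x0,y0,w,h,s,f):
    c=cv2.resize(p[y0:y0+h,x0:x0+w,::-1],None,fx=s,fy=s,interpolation=cv2.INTER_CUBIC)
    cv2.imwrite(f,cv2.convertScaleAbs(c,alpha=1.7,beta=10))
E
python3 - <<'E'
from h import *
a=np.load("top0.npz"); p=a["p"]; crop(p,240,115,180,150,4,"pics/topc.png")
b=np.load("scene0.npz"); crop(b["p"],230,220,200,150,4,"pics/scenec.png")
# disc edge from depth: world height map
d=a["d"]; v,u=np.mgrid[110:275,240:420]; uv=np.c_[u.ravel(),v.ravel()]
o,r=ray("top",uv); P=o+r*d[v,u].ravel()[:,None]*1.0
z=P[:,2]; 
m=(((z>.155)&(z<.20)).reshape(v.shape)).astype(np.uint8); m[:,:45]=0
cs=max(cv2.findContours(m,0,1)[0],key=cv2.contourArea); h=cv2.convexHull(cs)[:,0]+[240,110]
E=onz("top",h,.167)
A=np.c_[2*E[:,:2],np.ones(len(E))]
print(cv2.minEnclosingCircle(E[:,:2].astype(np.float32)))
# rail top
m=((z>.158)&(z<.172)&(uv[:,0]<285))
if m.sum(): print("rail",m.sum(),cv2.minAreaRect(P[m][:,:2].astype(np.float32)))
m=((z>.200)&(z<.213)&(uv[:,0]<285)); print("carr",m.sum(),cv2.minAreaRect(P[m][:,:2].astype(np.float32)))
m=((z>.185)&(z<.197)&(uv[:,0]<285)); print("stop",m.sum(),cv2.minAreaRect(P[m][:,:2].astype(np.float32)))
# housing top 110
m=((z>.100)&(z<.118)); print("hous",m.sum(),cv2.minAreaRect(P[m][:,:2].astype(np.float32)))
E
```

```text
((0.7486711740493774, -0.09898002445697784), 0.1497054547071457)
rail 761 ((0.6405616998672485, 0.11366527527570724), (0.25008442997932434, 0.039721447974443436), 1.5307618379592896)
carr 511 ((0.5702654719352722, 0.10074404627084732), (0.07075098901987076, 0.07442700117826462), 1.3167763948440552)
stop 155 ((0.634357750415802, 0.11486564576625824), (0.20017914474010468, 0.039746206253767014), 0.9696293473243713)
hous 463 ((0.7214860916137695, -0.09937716275453568), (0.333806574344635, 0.23791998624801636), 1.9905582666397095)
```

View pics/topc.png

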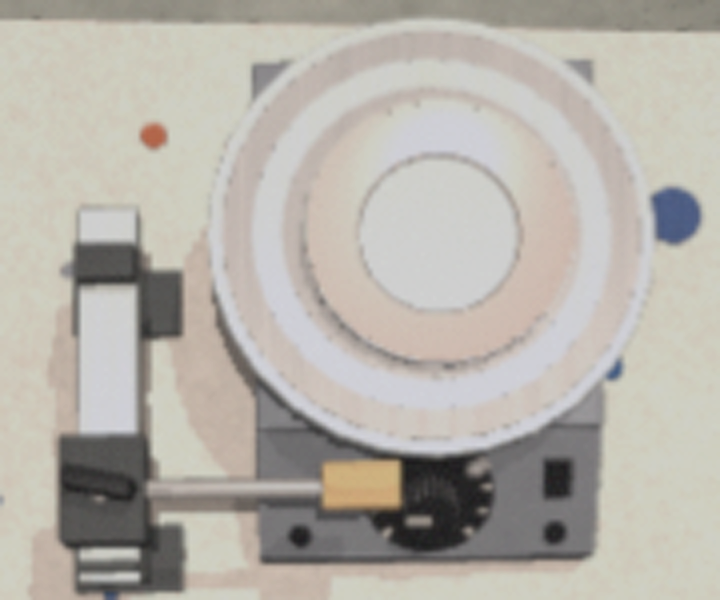

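View pics/scenec.png

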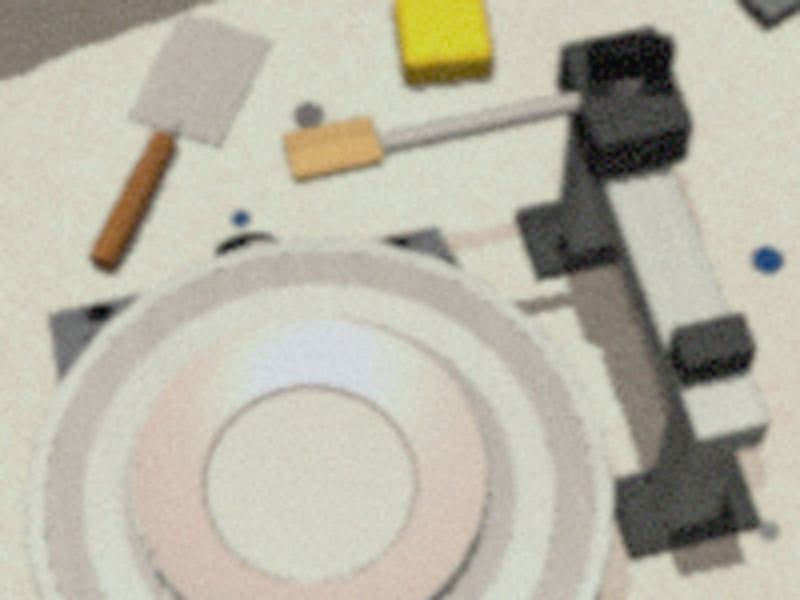

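Run:
```python
from h import *
a=np.load("top0.npz"); p=a["p"]; d=a["d"]
v,u=np.mgrid[110:275,240:290]; uv=np.c_[u.ravel(),v.ravel()]
o,r=ray("top",uv); P=o+r*d[v,u].ravel()[:,None]; z=P[:,2]
m=(z>.225)&(z<.26)
Q=onz("top",uv[m],.244)[:,:2].astype(np.float32); print("bar",m.sum(),z[m].mean(),cv2.minAreaRect(Q))
Q=Q-Q.mean(0); w,V=np.linalg.eigh(Q.T@Q); print(V[:,1])
m=(z>.155)&(z<.175)&(P[:,1]<.14)&(P[:,1]>.09)
Q=P[m][:,:2]; 
lo=[];hi=[]
for x in np.arange(.62,.75,.004):
    s=Q[abs(Q[:,0]-x)<.003,1]
    if len(s)>4: lo.append((x,s.min()));hi.append((x,s.max()))
for q in(lo,hi): q=np.array(q); print(np.polyfit(q[:,0]-.64,q[:,1],1))
m=(z>.203)&(z<.212); Q=P[m]; print(Q.min(0),Q.max(0))
```

```text
bar 116 0.24197612639969807 ((0.5684942603111267, 0.1104952022433281), (0.04663052037358284, 0.01508867647498846), 79.53053283691406)
[0.19200408 0.9813941 ]
[0.02728348 0.09398119]
[0.02644782 0.13125196]
[0.53431124 0.05089342 0.20305886] [0.60489721 0.13828331 0.21191472]
```

move_arm:
  motion: "1 0 0 -0.5 0; 1 0.5 -0.5 -0.5 -0.1; 1 0.5 -1 -0.5 -0.1; 1 1 -1 -0.5 -0.1; 1 1 -1 -0.5 -0.1; 1 1 -1 -0.5 -0.1"

```text
time: 0.6
position: [0.2482, -0.4308, 0.3278]
tool_rot: [0.962, 0.274, 0.0, -0.0]
ft_force: [1.0, 0.4, 0.7]
grip_width: 0.0869
grip_force: 0.0
```

```bash
cat >> h.py <<'E'
def to(P,phi_deg):
    """normalised shift and turn from measured pose to P with tool x at yaw phi"""
    s=robot.get_obs(); T=R.from_quat(s["tool_rot"]); x=T.apply([1,0,0])
    print("shift",np.round(T.inv().apply(np.array(P)-s["position"])/.2,4),
      "turn",round(-((phi_deg-np.degrees(np.arctan2(x[1],x[0]))+90)%180-90)/180,4),"z-axis",T.apply([0,0,1]).round(3),"t",round(s["time"],2),"f",s["ft_force"].round(1))
E
python3 -c "
from h import *
to([.5685,.1105,.33],79)"
```

```text
shift [ 2.7886 -1.4544 -0.0088] turn -0.262 z-axis [-0.     0.001 -1.   ] t 0.6 f [1.  0.4 0.7]
```

move_arm:
  motion: "1 0.2 -0.1 0 -0.03; 1 0.4 -0.2 0 -0.06; 1 0.6 -0.3 0 -0.1; 1 0.8 -0.4 0 -0.14; 1 1 -0.5 0 -0.18; 1 1 -0.5 0 -0.22; 1 1 -0.5 0 -0.262; 1 1 -0.5 0 -0.262"

```text
time: 1.27
position: [0.3651, -0.2407, 0.3276]
tool_rot: [0.769, 0.639, -0.0, -0.0]
ft_force: [-0.5, -0.2, 0.6]
grip_width: 0.0868
grip_force: 0.0
```

```bash
python3 -c "
from h import *
to([.5685,.1105,.33],79)"
```

```text
shift [ 1.9131  0.6766 -0.0118] turn 0.0022 z-axis [-0.001  0.    -1.   ] t 1.27 f [-0.5 -0.2  0.6]
```

move_arm:
  motion: "1 0.2 0.1 0 0; 1 0.4 0.2 0 0; 1 0.6 0.3 0 0; 1 0.8 0.4 0 0; 1 1 0.5 0 0; 1 1 0.677 0 0; 1 1 0.677 0 0"

```text
time: 1.85
position: [0.5416, -0.0706, 0.3274]
tool_rot: [0.771, 0.637, 0.002, 0.002]
ft_force: [0.9, -0.7, 0.8]
grip_width: 0.0872
grip_force: 0.0
```

move_arm:
  motion: "1 0.2 0 0 0; 1 0.4 0 0 0; 1 0.6 0 0 0; 1 0.8 0 0 0; 1 0.913 0 0 0; 1 0.913 0 0 0; 1 0.913 0 0 0"

```text
time: 2.43
position: [0.5702, 0.1077, 0.3272]
tool_rot: [0.771, 0.636, -0.001, 0.0]
ft_force: [0.4, -0.5, -0.4]
grip_width: 0.0868
grip_force: 0.0
```

```bash
python3 -c "
from h import *
to([.5685,.1105,.232],79)"
```

```text
shift [ 0.0125 -0.0108  0.4762] turn 0.0002 z-axis [-0.001 -0.001 -1.   ] t 2.43 f [ 0.4 -0.5 -0.4]
```

move_arm:
  motion: "1 0.0125 -0.011 0.15 0; 1 0.0125 -0.011 0.3 0; 1 0.0125 -0.011 0.4 0; 1 0.0125 -0.011 0.475 0; 1 0.0125 -0.011 0.475 0; -1 0.0125 -0.011 0.475 0; -1 0.0125 -0.011 0.475 0; -1 0.0125 -0.011 0.475 0; -1 0.0125 -0.011 0.475 0; -1 0.0125 -0.011 0.475 0; -1 0.0125 -0.011 0.475 0; -1 0.0125 -0.011 0.475 0"
  newtons: 25

```text
time: 3.43
position: [0.5687, 0.1108, 0.2333]
tool_rot: [0.771, 0.637, 0.0, 0.0]
ft_force: [-0.8, -0.2, 0.3]
grip_width: 0.0484
grip_force: 0.0
```

```bash
python3 -c "
from h import *
c=np.cos(np.radians(1.53));s=np.sin(np.radians(1.53))
p=robot.get_obs()['position']
for L in(.1,.112):to(p+[L*c,L*s,0],79)"
```

```text
shift [1.078e-01 4.882e-01 4.000e-04] turn 0.0004 z-axis [ 0.001  0.    -1.   ] t 3.43 f [-0.8 -0.2  0.3]
shift [1.207e-01 5.468e-01 5.000e-04] turn 0.0004 z-axis [ 0.001  0.    -1.   ] t 3.43 f [-0.8 -0.2  0.3]
```

move_arm:
  motion: "-1 0 0 0 0; -1 0 0 0 0; -1 0 0 0 0; -1 0 0 0 0; -1 0 0 0 0; -1 0 0 0 0; -1 0 0 0 0; -1 0 0 0 0"

```text
time: 4.1
position: [0.5684, 0.1108, 0.2327]
tool_rot: [0.771, 0.637, -0.0, -0.0]
ft_force: [0.1, 0.3, 0.4]
grip_width: 0.0161
grip_force: 25.0
```

move_arm:
  motion: "-1 0.012 0.055 0 0; -1 0.024 0.11 0 0; -1 0.036 0.165 0 0; -1 0.048 0.22 0 0; -1 0.06 0.275 0 0; -1 0.072 0.33 0 0; -1 0.084 0.385 0 0; -1 0.096 0.44 0 0; -1 0.108 0.488 0 0; -1 0.108 0.488 0 0; -1 0.108 0.488 0 0"

```text
time: 5.02
position: [0.6698, 0.1138, 0.2328]
tool_rot: [0.771, 0.637, 0.002, 0.001]
ft_force: [2.9, 1.0, -0.9]
grip_width: 0.0167
grip_force: 25.0
```

move_arm:
  motion: "-1 0.003 0.012 0 0; -1 0.006 0.025 0 0; -1 0.009 0.038 0 0; -1 0.011 0.048 0 0; -1 0.011 0.048 0 0; -1 0.011 0.048 0 0"

```text
time: 5.52
position: [0.674, 0.1139, 0.2326]
tool_rot: [0.771, 0.637, -0.004, -0.003]
ft_force: [-9.3, 0.2, 6.0]
grip_width: 0.0165
grip_force: 25.0
```

move_arm:
  motion: "-1 -0.002 -0.01 0 0; -1 -0.002 -0.01 0 0.035; -1 -0.002 -0.01 0 0.07; -1 -0.002 -0.01 0 0.105; -1 -0.002 -0.01 0 0.14; -1 -0.002 -0.01 0 0.175; -1 -0.002 -0.01 0 0.21; -1 -0.002 -0.01 0 0.245; -1 -0.002 -0.01 0 0.28; -1 -0.002 -0.01 0 0.31; -1 -0.002 -0.01 0 0.325; -1 -0.002 -0.01 0 0.325"
  newtons: 40

```text
time: 6.52
position: [0.6732, 0.1144, 0.2327]
tool_rot: [0.984, 0.178, -0.003, -0.001]
ft_force: [-6.0, 2.5, 3.9]
grip_width: 0.0155
grip_force: 40.0
```

```bash
python3 -c "
from h import *
s=robot.get_obs();print(s['moment'],s['q']);to(s['position'],20)"
```

```text
[0.40957608 1.17028877 0.09596125] [4.73351111e-03 6.19249416e-01 1.27762258e+00 8.59848361e-04
 1.25183440e+00 1.21695224e+00]
shift [0. 0. 0.] turn 0.0029 z-axis [-0.007  0.001 -1.   ] t 6.52 f [-6.   2.5  3.9]
```

move_arm:
  motion: "-1 0 0 0 0.015; -1 0 0 0 0.03; -1 0 0 0 0.03; -1 0 0 0 0.03"

```text
time: 6.85
position: [0.6732, 0.1145, 0.2327]
tool_rot: [0.991, 0.133, -0.003, -0.001]
ft_force: [-7.0, 1.9, 3.7]
grip_width: 0.0154
grip_force: 40.0
```

```bash
python3 -c "
from h import *
s=robot.get_obs();print(s['moment']);to(s['position'],20)"
```

```text
[0.45872505 1.15052258 0.37453649]
shift [0. 0. 0.] turn -0.0263 z-axis [-0.007  0.001 -1.   ] t 6.85 f [-7.   1.9  3.7]
```

move_arm:
  motion: "0.2 0 0 0 0; 0.2 0 0 0 0; 0.2 0 0 0 0; 0.2 0 0 0 0; 0.2 0 0 -0.15 0; 0.2 0 0 -0.3 0; 0.2 0 0 -0.45 0; 0.2 -0.2 0 -0.5 0; 0.2 -0.4 0 -0.5 0; 0.2 -0.6 0 -0.5 0; 0.2 -0.8 0 -0.5 0; 0.2 -1 0 -0.5 0"

```text
time: 7.85
position: [0.4818, 0.0606, 0.3329]
tool_rot: [0.991, 0.132, 0.001, 0.001]
ft_force: [-0.1, 0.0, -0.1]
grip_width: 0.0519
grip_force: 0.0
```

Run:
```python
from h import *
p,d=robot.camera("top"); np.savez("top1.npz",p=p,d=d)
crop(p,240,115,180,150,4,"pics/top1.png"); print(robot.get_obs()['position'])
```

```text
[0.47064527 0.06039184 0.33068644]
```

View pics/top1.png

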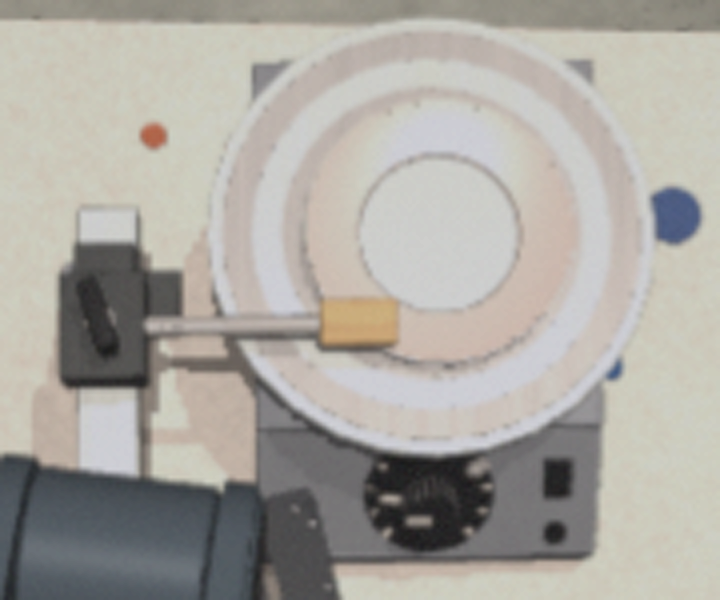

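```bash
cat >> h.py <<'E'
W=np.array([.7487,-.0990,0]); 
def frame(yaw):
    Rz=R.from_euler("z",yaw,degrees=True); nn=Rz.apply([-.5736,0,.8192]); C=W+Rz.apply([-.164,0,.0735])
    return Rz,nn,C,Rz.apply([-.8192,0,-.5736]),Rz.apply([0,1,0])   # down-slope, left
def ang(uv,yaw,off=.006,cam="top"):
    Rz,nn,C,dn,lf=frame(yaw); P=onplane(cam,uv,C+off*nn,nn)-C
    a=P@dn;b=P@lf; return np.c_[np.arctan2(b,a)+np.pi/4,np.hypot(a,b)*1e3]
E
python3 - <<'E'
from h import *
a=np.load("top1.npz")["p"]
f=lambda x,y:(240+x/4-.375,115+y/4-.375)
A=onz("top",[f(261,558),f(593,553)],.045); print(A,np.degrees(np.arctan2(A[0,0]-A[1,0],A[1,1]-A[0,1]))*-1)
yaw=np.degrees(np.arctan2(-(A[0,0]-A[1,0]),A[0,1]-A[1,1])); print("yaw",yaw)
Rz=R.from_euler("z",-yaw,degrees=True); print(Rz.apply(A-W))
g=a.astype(int).min(2)
v,u=np.mgrid[228:256,330:366]; sub=g[228:256,330:366]
m=((sub>85)).astype(np.uint8); n,l,st,ce=cv2.connectedComponentsWithStats(m)
for i in range(1,n):
    c=ce[i]+[330,228]; print(st[i,4],c.round(1),((c+.375-[240,115])*4).round(),ang([c],1.8).round(2)[0], sub[l==i].max())
print(proj("top",[frame(1.8)[2]]))
E
```

```text
[[ 0.54212888  0.01357192  0.045     ]
 [ 0.54942455 -0.2231688   0.045     ]] 178.23486731228783
yaw 1.7651326877121682
[[-0.2030056   0.11888141  0.045     ]
 [-0.2030056  -0.1179717   0.045     ]]
2 [349.5 228. ] [440. 454.] [-2.19 36.64] 90
[[346.95280415 238.63233737]]
```

```bash
cat >> h.py <<'E'
def spots(p,th,yaw=1.77,box=(325,226,45,32)):
    x,y,w,h=box; s=6
    g=cv2.resize(p[y:y+h,x:x+w].min(2),None,fx=s,fy=s,interpolation=cv2.INTER_CUBIC)
    n,l,st,ce=cv2.connectedComponentsWithStats((g>th).astype(np.uint8))
    for i in range(1,n):
        c=(ce[i]+.5)/s-.5+[x,y]; A=ang([c],yaw)[0]
        if st[i,4]<1500 and A[1]<60: print(st[i,4],c.round(1),A.round(2),"top:",ang([c],yaw,.038)[0].round(2),g[l==i].max())
E
python3 - <<'E'
from h import *
p=np.load("top1.npz")["p"]
for th in(45,60): spots(p,th); print()
E
```

```text
59 [335.2 231.1] [ 3.04 42.83] top: [ 3.25 55.38] 56
409 [337.3 239.3] [ 2.41 27.28] top: [ 2.92 34.09] 82
20 [333.  242.6] [ 2.13 40.26] top: [ 2.56 41.37] 48
515 [344.3 244.8] [ 1.22 17.83] top: [2.47 9.58] 72

468 [359.7 231.2] [-1.43 43.23] top: [-1.71 52.55] 79
29 [361.7 236.2] [-1.03 41.89] top: [-1.41 45.98] 66
224 [337.2 239.2] [ 2.42 27.53] top: [ 2.92 34.41] 82
270 [344.4 244.8] [ 1.21 17.73] top: [2.47 9.46] 72
58 [356.9 247.4] [-0.06 37.83] top: [-0.49 26.4 ] 72
```

```bash
python3 - <<'E'
import re
s=open("h.py").read().replace("+np.pi/4,np","-np.pi/4,np").replace("P=onplane(cam,uv,C+off*nn,nn)-C","P=onplane(cam,uv,C+off*nn,nn)-C-DC[0]*dn-DC[1]*lf")
s=s.replace("W=np","DC=[0,0]\nW=np"); open("h.py","w").write(s)
E
python3 - <<'E'
import h; from h import *
from scipy.optimize import least_squares
uv=[(335.2,231.1),(333,242.6),(361.7,236.2),(356.9,247.4)]; t=np.array([1.414,.471,3.77,4.712])
def f(x):
    h.DC=x[:2]; A=ang(uv,1.77,.001); e=A[:,0]-t; e=(e+np.pi)%(2*np.pi)-np.pi
    return np.r_[e*41,A[:,1]-x[2]*1e3]
r=least_squares(f,[0,0,.041]); print(r.x,f(r.x).round(1))
p=np.load("top1.npz")["p"]; spots(p,60)
E
```

```text
[-9.97259239e-04 -9.98093833e-05  4.10026911e-02] [-0.4  0.3 -0.   0.3 -0.3  0.   0.6 -0.4]
468 [359.7 231.2] [-2.98 42.56] top: [-3.27 51.69] 79
29 [361.7 236.2] [-2.58 41.56] top: [-2.96 45.32] 66
224 [337.2 239.2] [ 0.81 27.59] top: [ 1.33 33.97] 82
270 [344.4 244.8] [-0.38 18.68] top: [0.8 9.5] 72
58 [356.9 247.4] [-1.61 38.43] top: [-2.02 26.61] 72
```

```bash
cat >> h.py <<'E'
DC=[-.001,-.0001]
Rz,nn,C,dn,lf=frame(1.77); CD=C+DC[0]*dn+DC[1]*lf
RIM=CD+.038*nn+.018*dn
def fing(back,side,z):  # TCP for finger face 'back' mm before rim, 'side' mm left of it
    P=RIM+Rz.apply([-.0095-back/1e3,side/1e3,0]); P[2]=z; return P
E
python3 - <<'E'
from h import *
print(RIM,CD); P=fing(20,-12,.25); print(P); to(P,1.77)
P=fing(20,-12,.097); print(P); to(P,1.77)
E
```

```text
[ 0.54907518 -0.10526889  0.0948784 ] [ 0.58560015 -0.10414019  0.0740736 ]
[ 0.51995991 -0.11817434  0.25      ]
shift [0.01   0.9273 0.401 ] turn 0.0746 z-axis [-0.015 -0.001 -1.   ] t 7.9 f [-8.   1.1 -2.8]
[ 0.51995991 -0.11817434  0.097     ]
shift [0.0213 0.9292 1.1659] turn 0.0746 z-axis [-0.015 -0.001 -1.   ] t 7.9 f [-8.   1.1 -2.8]
```

move_arm:
  motion: "-1 0 0.15 0 0; -1 0 0.3 0 0.03; -1 0 0.45 0.1 0.07; -1 0 0.6 0.2 0.075; -1 0 0.75 0.3 0.075; -1 0 0.9 0.4 0.075; -1 0 0.93 0.4 0.075; -1 0 0.93 0.4 0.075; -1 0 0.93 0.4 0.075; -1 0 0.93 0.4 0.075; -1 0 0.93 0.4 0.075; -1 0 0.93 0.4 0.075"
  newtons: 20

```text
time: 8.9
position: [0.5321, -0.1171, 0.2538]
tool_rot: [1.0, 0.015, 0.001, 0.0]
ft_force: [0.1, 0.1, -0.2]
grip_width: 0.0006
grip_force: 0.0
```

Run:
```python
from h import *
to(fing(15,-12,.097),1.77)
p,d=robot.camera("scene"); crop(p,230,180,200,150,4,"pics/s2.png")
```

```text
shift [-0.0371  0.0031  0.7841] turn -0.0 z-axis [ 0.002 -0.001 -1.   ] t 8.9 f [ 0.1  0.1 -0.2]
```

View pics/s2.png

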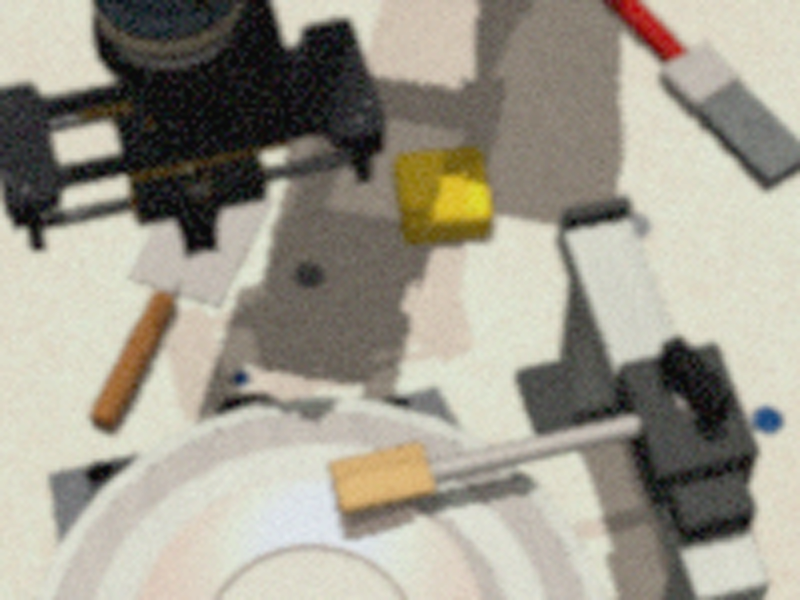

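move_arm:
  motion: "-1 -0.037 0.003 0 0; -1 -0.037 0.003 0.15 0; -1 -0.037 0.003 0.3 0; -1 -0.037 0.003 0.45 0; -1 -0.037 0.003 0.6 0; -1 -0.037 0.003 0.7 0; -1 -0.037 0.003 0.784 0; -1 -0.037 0.003 0.784 0; -1 -0.037 0.003 0.784 0"

```text
time: 9.7
position: [0.5238, -0.1186, 0.0957]
tool_rot: [1.0, 0.015, -0.001, -0.0]
ft_force: [-0.3, -0.9, 0.7]
grip_width: 0.0003
grip_force: 0.0
```

Run:
```python
from h import *
to(fing(0,-12,.097),1.77);to(fing(-5,12,.097),1.77)
```

```text
shift [ 0.0808 -0.0029 -0.0068] turn -0.0005 z-axis [-0.002  0.001 -1.   ] t 9.7 f [-0.3 -0.9  0.7]
shift [ 0.1056 -0.1229 -0.0067] turn -0.0005 z-axis [-0.002  0.001 -1.   ] t 9.7 f [-0.3 -0.9  0.7]
```

Approach to contact.

move_arm:
  motion: "-1 0.04 0 0 0; -1 0.07 0 0 0; -1 0.08 0 0 0; -1 0.09 0 0 0; -1 0.1 0 0 0; -1 0.1 0 0 0; -1 0.1 0 0 0"

```text
time: 10.28
position: [0.5406, -0.1183, 0.0969]
tool_rot: [1.0, 0.016, -0.005, -0.0]
ft_force: [-10.9, -3.4, 7.4]
grip_width: 0.0004
grip_force: 5.6
```

move_arm:
  motion: "-1 0.01 0 0 0; -1 0.01 -0.015 0 0; -1 0.01 -0.03 0 0; -1 0.01 -0.045 0 0; -1 0.01 -0.06 0 0; -1 0.01 -0.075 0 0; -1 0.01 -0.09 0 0; -1 0.01 -0.105 0 0; -1 0.01 -0.12 0 0; -1 0.01 -0.12 0 0"

```text
time: 11.12
position: [0.5395, -0.0925, 0.0951]
tool_rot: [1.0, 0.015, -0.007, -0.002]
ft_force: [-9.9, -0.9, -2.4]
grip_width: 0.0001
grip_force: 5.9
```

Run:
```python
from h import *
p,d=robot.camera("top"); crop(p,310,205,100,75,6,"pics/t3.png"); spots(p,60); spots(p,45)
```

View pics/t3.png

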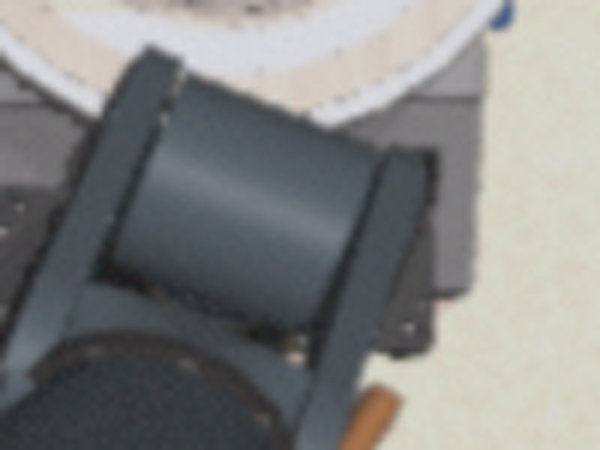

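move_arm:
  motion: "-1 -0.1 0 0 0; -1 -0.1 0 -0.2 0; -1 -0.1 0 -0.4 0; -1 -0.2 0 -0.5 0; -1 -0.4 0 -0.5 0; -1 -0.5 0 -0.5 0; -1 -0.5 0 -0.5 0"

```text
time: 11.75
position: [0.442, -0.0961, 0.1974]
tool_rot: [1.0, 0.014, -0.001, -0.0]
ft_force: [-0.8, 0.8, -0.3]
grip_width: 0.0006
grip_force: 0.0
```

Run:
```python
from h import *
p,d=robot.camera("top"); cv2.imwrite("pics/t4full.png",p[...,::-1]); crop(p,310,205,100,75,6,"pics/t4.png"); spots(p,60);print(); spots(p,45)
to(fing(15,-12,.097),1.77)
```

```text
11 [364.3 228.4] [-2.97 57.73] top: [-3.2  65.89] 61
119 [328.8 230.4] [ 1.3  58.47] top: [ 1.5  68.54] 61
577 [360. 231.] [-2.98 43.47] top: [-3.27 52.5 ] 81
81 [345.7 231.7] [ 2.18 24.33] top: [ 2.2  40.69] 74
47 [361.7 236.1] [-2.58 41.58] top: [-2.96 45.35] 68
2 [328.8 237. ] [ 0.94 51.86] top: [ 1.23 57.75] 61
274 [347.1 241.8] [-0.8   7.99] top: [2.12 9.3 ] 82
7 [360.3 242.2] [-2.1  38.41] top: [-2.57 34.8 ] 62

217 [345.7 231.6] [ 2.18 24.58] top: [ 2.2  40.93] 74
73 [335.3 231.1] [ 1.45 42.23] top: [ 1.67 54.63] 57
481 [347.1 242. ] [-0.79  8.38] top: [2.11 8.92] 82
37 [333.  242.6] [ 0.55 40.41] top: [ 0.97 41.2 ] 49
shift [0.3961 0.1158 0.5031] turn -0.0008 z-axis [ 0.002 -0.001 -1.   ] t 11.8 f [0.1 0.2 0.7]
```

move_arm:
  motion: "-1 0 0 0 0; -1 0.15 0.116 0 0; -1 0.3 0.116 0 0; -1 0.396 0.116 0.15 0; -1 0.396 0.116 0.3 0; -1 0.396 0.116 0.4 0; -1 0.396 0.116 0.5 0; -1 0.396 0.116 0.503 0; -1 0.396 0.116 0.503 0"

```text
time: 12.55
position: [0.5267, -0.1181, 0.0944]
tool_rot: [1.0, 0.015, -0.0, -0.0]
ft_force: [-0.1, 0.9, 0.3]
grip_width: 0.0008
grip_force: 0.0
```

Run:
```python
from h import *
to(fing(0,-12,.097),1.77)
```

```text
shift [ 0.0665 -0.0009 -0.0128] turn -0.0004 z-axis [-0.001  0.001 -1.   ] t 12.55 f [-0.1  0.9  0.3]
```

move_arm:
  motion: "-1 0.03 0 0 0; -1 0.06 0 0 0; -1 0.075 0 0 0; -1 0.09 0 0 0; -1 0.095 0 0 0; -1 0.095 0 0 0; -1 0.095 0 0 0"

```text
time: 13.13
position: [0.5404, -0.1176, 0.0962]
tool_rot: [1.0, 0.016, -0.005, -0.0]
ft_force: [-11.1, -3.4, 5.9]
grip_width: 0.0005
grip_force: 5.9
```

move_arm:
  motion: "-1 0 0 0 0; -1 0 -0.015 0 0; -1 0 -0.03 0 0; -1 0 -0.045 0 0; -1 0 -0.06 0 0; -1 0 -0.075 0 0; -1 0 -0.09 0 0; -1 0 -0.107 0 0; -1 0 -0.107 0 0; -1 0 -0.107 0 0"

```text
time: 13.97
position: [0.539, -0.0951, 0.0949]
tool_rot: [1.0, 0.015, -0.006, -0.001]
ft_force: [-8.9, -1.8, -1.9]
grip_width: 0.0003
grip_force: 4.9
```

move_arm:
  motion: "-1 -0.1 0 0 0; -1 -0.1 0 -0.2 0; -1 -0.1 0 -0.4 0; -1 -0.2 0 -0.5 0; -1 -0.4 0 -0.5 0; -1 -0.5 0 -0.5 0; -1 -0.5 0 -0.5 0"

```text
time: 14.55
position: [0.4404, -0.098, 0.1969]
tool_rot: [1.0, 0.014, -0.001, -0.0]
ft_force: [-0.3, 1.2, -0.4]
grip_width: 0.0004
grip_force: 0.0
```

Run:
```python
from h import *
p,d=robot.camera("top"); crop(p,320,215,60,45,12,"pics/t5.png"); spots(p,60);print(); spots(p,45)
to(fing(15,-12,.097),1.77)
```

```text
36 [365.1 228.8] [-2.93 58.87] top: [-3.16 66.43] 61
16 [329.2 229.3] [ 1.35 59.37] top: [ 1.54 70.03] 61
587 [360. 231.] [-2.98 43.46] top: [-3.27 52.51] 81
47 [330.  230.9] [ 1.3  54.84] top: [ 1.51 65.13] 61
2 [329.8 232.8] [ 1.2  52.82] top: [ 1.43 62.  ] 61
255 [355.4 234.9] [-2.88 26.41] top: [-3.34 35.88] 78
50 [328.7 235. ] [ 1.06 53.37] top: [ 1.32 60.76] 62
50 [361.7 236.2] [-2.58 41.58] top: [-2.96 45.34] 69
321 [350.6 243.1] [-1.47 15.81] top: [-2.94  8.97] 82
7 [360.3 242.2] [-2.1  38.41] top: [-2.57 34.8 ] 62

68 [335.3 231.1] [ 1.45 42.25] top: [ 1.67 54.65] 58
523 [350.6 243.2] [-1.46 15.89] top: [-2.92  8.79] 82
33 [333.  242.6] [ 0.55 40.55] top: [ 0.97 41.34] 50
shift [0.4041 0.1062 0.5011] turn -0.0009 z-axis [ 0.002 -0.001 -1.   ] t 14.6 f [-0.4 -0.2  1. ]
```

View pics/t5.png

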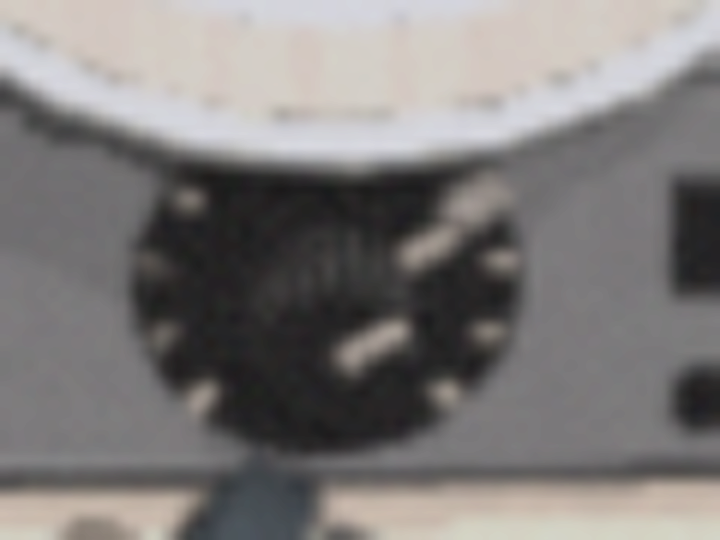

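Run:
```python
from h import *
ps=[robot.camera("top")[0].astype(np.float32) for _ in range(10)]; p=np.mean(ps,0)
s=10;x,y,w,hh=345,226,24,24
g=cv2.resize(p[y:y+hh,x:x+w].min(2),None,fx=s,fy=s,interpolation=cv2.INTER_CUBIC)
for th in(55,62,68):
  n,l,st,ce=cv2.connectedComponentsWithStats((g>th).astype(np.uint8))
  for i in range(1,n):
    if not 150<st[i,4]<4000: continue
    v,u=np.nonzero(l==i); uv=np.c_[(u+.5)/s-.5+x,(v+.5)/s-.5+y]
    for off in(.004,.006,.008,.038):
        A=ang(uv,1.77,off); a=A[:,0]%(2*np.pi); r=A[:,1]
        lo=r<np.percentile(r,25); hi=r>np.percentile(r,75)
        print(th,st[i,4],ce[i].round(),off,"ang %.3f in %.3f out %.3f r %.1f..%.1f"%(a.mean(),a[lo].mean(),a[hi].mean(),r.min(),r.max()),"edge %.2f %.2f"%tuple(np.percentile(a,[3,97])))
```

```text
55 1069 [ 60. 176.] 0.004 ang 4.849 in 4.907 out 4.778 r 13.6..21.2 edge 4.42 5.29
55 1069 [ 60. 176.] 0.006 ang 4.819 in 4.891 out 4.716 r 12.6..20.4 edge 4.37 5.28
55 1069 [ 60. 176.] 0.008 ang 4.785 in 4.880 out 4.644 r 11.6..19.7 edge 4.32 5.28
55 1069 [ 60. 176.] 0.038 ang 3.352 in 3.395 out 3.360 r 0.7..17.4 edge 2.75 4.03
62 1369 [152.  56.] 0.004 ang 3.324 in 3.315 out 3.344 r 33.9..50.1 edge 3.23 3.41
62 1369 [152.  56.] 0.006 ang 3.302 in 3.290 out 3.323 r 34.3..50.5 edge 3.21 3.39
62 1369 [152.  56.] 0.008 ang 3.280 in 3.267 out 3.304 r 34.8..50.8 edge 3.19 3.37
62 1369 [152.  56.] 0.038 ang 3.008 in 2.978 out 3.044 r 44.0..59.0 edge 2.92 3.10
62 662 [108.  94.] 0.004 ang 3.439 in 3.455 out 3.421 r 19.4..33.0 edge 3.36 3.54
62 662 [108.  94.] 0.006 ang 3.401 in 3.409 out 3.388 r 19.8..33.4 edge 3.32 3.49
62 662 [108.  94.] 0.008 ang 3.364 in 3.365 out 3.356 r 20.2..33.8 edge 3.28 3.45
62 662 [108.  94.] 0.038 ang 2.943 in 2.897 out 2.981 r 29.6..42.6 edge 2.85 3.02
62 811 [ 61. 175.] 0.004 ang 4.841 in 4.902 out 4.748 r 14.2..20.6 edge 4.44 5.26
62 811 [ 61. 175.] 0.006 an
[... 500 characters left out ...]
n 2.977 out 3.031 r 45.1..56.9 edge 2.93 3.07
68 426 [107.  95.] 0.004 ang 3.440 in 3.451 out 3.428 r 20.2..31.5 edge 3.37 3.51
68 426 [107.  95.] 0.006 ang 3.402 in 3.406 out 3.395 r 20.6..31.8 edge 3.34 3.47
68 426 [107.  95.] 0.008 ang 3.364 in 3.363 out 3.362 r 20.9..32.2 edge 3.30 3.43
68 426 [107.  95.] 0.038 ang 2.941 in 2.900 out 2.978 r 30.4..41.0 edge 2.86 3.01
68 595 [ 61. 175.] 0.004 ang 4.827 in 4.895 out 4.705 r 14.6..20.2 edge 4.46 5.23
68 595 [ 61. 175.] 0.006 ang 4.795 in 4.886 out 4.637 r 13.6..19.5 edge 4.41 5.22
68 595 [ 61. 175.] 0.008 ang 4.760 in 4.874 out 4.561 r 12.6..18.8 edge 4.36 5.21
68 595 [ 61. 175.] 0.038 ang 3.336 in 3.341 out 3.357 r 1.9..16.5 edge 3.02 3.66
```

move_arm:
  motion: "-1 0 0 0 0; -1 0.15 0.046 0 0; -1 0.3 0.046 0 0; -1 0.404 0.046 0.15 0; -1 0.404 0.046 0.3 0; -1 0.404 0.046 0.4 0; -1 0.404 0.046 0.5 0; -1 0.404 0.046 0.5 0; -1 0.404 0.046 0.5 0"

```text
time: 15.85
position: [0.5245, -0.1056, 0.0945]
tool_rot: [1.0, 0.015, -0.001, -0.001]
ft_force: [0.8, 0.0, 0.5]
grip_width: 0.0005
grip_force: 0.0
```

Run:
```python
from h import *
to(fing(0,0,.097),1.77)
```

```text
shift [ 0.0753  0.0018 -0.0128] turn -0.0006 z-axis [-0.003  0.001 -1.   ] t 15.85 f [0.8 0.  0.5]
```

move_arm:
  motion: "-1 0.04 0 0 0; -1 0.07 0 0 0; -1 0.085 0 0 0; -1 0.1 0 0 0; -1 0.1 0 0 0; -1 0.1 0.005 0 0; -1 0.1 0.01 0 0; -1 0.1 0.01 0 0; -1 0.1 0.01 0 0"

```text
time: 16.6
position: [0.5396, -0.1053, 0.0961]
tool_rot: [1.0, 0.015, -0.006, -0.002]
ft_force: [-11.0, 0.9, 6.5]
grip_width: 0.0009
grip_force: 5.8
```

move_arm:
  motion: "-1 -0.1 0 0 0; -1 -0.1 0 -0.2 0; -1 -0.1 0 -0.4 0; -1 -0.2 0 -0.5 0; -1 -0.4 0 -0.5 0; -1 -0.5 0 -0.5 0; -1 -0.5 0 -0.5 0"

```text
time: 17.18
position: [0.4417, -0.1092, 0.1971]
tool_rot: [1.0, 0.014, -0.001, -0.0]
ft_force: [0.1, -0.4, 0.3]
grip_width: 0.0007
grip_force: 0.0
```

```bash
cat > meas.py <<'E'
from h import *
ps=[robot.camera("top")[0].astype(np.float32) for _ in range(10)]; p=np.mean(ps,0)
s=10;x,y,w,hh=345,226,24,24
g=cv2.resize(p[y:y+hh,x:x+w].min(2),None,fx=s,fy=s,interpolation=cv2.INTER_CUBIC)
for th in(62,68):
  n,l,st,ce=cv2.connectedComponentsWithStats((g>th).astype(np.uint8))
  for i in range(1,n):
    if not 150<st[i,4]<4000: continue
    v,u=np.nonzero(l==i); uv=np.c_[(u+.5)/s-.5+x,(v+.5)/s-.5+y]
    for off in(.006,.008,.038):
        A=ang(uv,1.77,off); a=A[:,0]%(2*np.pi); r=A[:,1]
        print(th,st[i,4],ce[i].round(),off,"ang %.3f r %.1f..%.1f"%(a.mean(),r.min(),r.max()))
print(robot.get_obs()["time"])
E
python3 meas.py
```

```text
62 1385 [152.  56.] 0.006 ang 3.301 r 34.3..50.6
62 1385 [152.  56.] 0.008 ang 3.280 r 34.8..51.0
62 1385 [152.  56.] 0.038 ang 3.008 r 44.1..59.1
62 347 [107.  97.] 0.006 ang 3.422 r 20.5..31.1
62 347 [107.  97.] 0.008 ang 3.384 r 20.9..31.5
62 347 [107.  97.] 0.038 ang 2.951 r 30.2..40.1
62 850 [ 61. 176.] 0.006 ang 4.821 r 13.2..20.4
62 850 [ 61. 176.] 0.008 ang 4.787 r 12.2..19.7
62 850 [ 61. 176.] 0.038 ang 3.371 r 1.3..16.8
68 857 [149.  57.] 0.006 ang 3.297 r 35.2..48.6
68 857 [149.  57.] 0.008 ang 3.275 r 35.7..49.0
68 857 [149.  57.] 0.038 ang 3.000 r 45.1..57.0
68 610 [ 61. 176.] 0.006 ang 4.813 r 13.6..19.9
68 610 [ 61. 176.] 0.008 ang 4.779 r 12.6..19.2
68 610 [ 61. 176.] 0.038 ang 3.359 r 1.9..16.4
17.6833
```

move_arm:
  motion: "-1 0 0 0 0; -1 0.15 -0.014 0 0; -1 0.3 -0.014 0 0; -1 0.404 -0.014 0.15 0; -1 0.404 -0.014 0.3 0; -1 0.404 -0.014 0.4 0; -1 0.404 -0.014 0.5 0; -1 0.404 -0.014 0.5 0; -1 0.404 -0.014 0.5 0"

```text
time: 18.43
position: [0.5253, -0.1048, 0.0944]
tool_rot: [1.0, 0.015, -0.001, -0.001]
ft_force: [0.1, 0.0, -0.3]
grip_width: 0.0009
grip_force: 0.0
```

Run:
```python
from h import *
to(fing(0,0,.097),1.77)
```

```text
shift [ 0.0712  0.0057 -0.013 ] turn -0.0005 z-axis [-0.003  0.001 -1.   ] t 18.43 f [ 0.1  0.  -0.3]
```

move_arm:
  motion: "-1 0.04 0 0 0; -1 0.07 0 0 0; -1 0.085 0 0 0; -1 0.096 0 0 0; -1 0.096 0 0 0; -1 0.096 0.007 0 0; -1 0.096 0.014 0 0; -1 0.096 0.022 0 0; -1 0.096 0.022 0 0; -1 0.096 0.022 0 0"

```text
time: 19.27
position: [0.5396, -0.1065, 0.0959]
tool_rot: [1.0, 0.015, -0.006, -0.002]
ft_force: [-10.3, 1.8, 5.7]
grip_width: 0.0004
grip_force: 5.7
```

move_arm:
  motion: "-1 -0.1 0 0 0; -1 -0.1 0 -0.2 0; -1 -0.1 0 -0.4 0; -1 -0.2 0 -0.5 0; -1 -0.4 0 -0.5 0; -1 -0.5 0 -0.5 0; -1 -0.5 0 -0.5 0"

```text
time: 19.85
position: [0.4418, -0.1109, 0.1972]
tool_rot: [1.0, 0.014, -0.001, -0.0]
ft_force: [-0.7, -0.4, 0.5]
grip_width: 0.0008
grip_force: 0.0
```

```bash
python3 meas.py
```

```text
62 1413 [152.  56.] 0.006 ang 3.302 r 33.5..50.8
62 1413 [152.  56.] 0.008 ang 3.280 r 34.0..51.2
62 1413 [152.  56.] 0.038 ang 3.008 r 43.2..59.1
62 510 [105.  91.] 0.006 ang 3.349 r 21.0..32.5
62 510 [105.  91.] 0.008 ang 3.313 r 21.4..32.9
62 510 [105.  91.] 0.038 ang 2.911 r 31.6..42.0
62 786 [ 60. 175.] 0.006 ang 4.819 r 12.8..19.2
62 786 [ 60. 175.] 0.008 ang 4.784 r 11.8..18.5
62 786 [ 60. 175.] 0.038 ang 3.307 r 1.7..16.5
68 870 [149.  57.] 0.006 ang 3.297 r 34.9..48.5
68 870 [149.  57.] 0.008 ang 3.275 r 35.4..48.9
68 870 [149.  57.] 0.038 ang 2.999 r 44.6..56.9
68 299 [104.  92.] 0.006 ang 3.348 r 21.8..30.4
68 299 [104.  92.] 0.008 ang 3.311 r 22.2..30.9
68 299 [104.  92.] 0.038 ang 2.905 r 32.2..40.0
68 572 [ 60. 175.] 0.006 ang 4.822 r 13.2..18.6
68 572 [ 60. 175.] 0.008 ang 4.787 r 12.2..17.9
68 572 [ 60. 175.] 0.038 ang 3.305 r 2.3..15.8
20.35
```

```bash
python3 -c "
from rig import robot
print(robot.hand_in())"
```

```text
the job is handed in; nothing more can be done
None
```

I handed the job in, but the call returned no verdict: the rest is against the far stop and the clamp is turned tight (about 1.25 rad). The dial reads about 3.31 rad against the marker's 3.30 (tolerance about 0.12), and the arm is clear.

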